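Pack out the rail in the drilling jig and hold it for the next hole

ROBOT

A 6-joint arm with a two-finger parallel gripper is mounted at the origin on the work surface. World frame = base frame: x ahead of the robot, y to its left, z up, the work surface at z = 0. Lengths are in m, angles in rad, forces in N, time in s.
With the tool pointing down it reaches from about 0.3 to 0.875 m from the base axis. Payload 6.4 kg.
Tool frame: the origin (TCP) lies midway between the tips of the shut fingers; the grasp point (between the pads) lies 19 mm behind it; x points along the fingers, z is the direction in which the jaws open and shut, and the axes are right-handed (so a half turn about x gives the same grasp; the last joint's range is limited). The gripper opens to 85 mm and grips with 20 to 120 N. Pads are 22 mm wide; open, the fingers measure 114 mm over their backs; the gripper's body (76 mm by 85 mm) begins 54 mm behind the grasp point. The pads swing forward as they close: fully open they stand 13 mm farther back than shut.
Start: joints at [-1.36, 0.181, 1.607, -0, 1.354, -0.206], TCP at [0.233, -0.526, 0.231] pointing down, gripper open.
Joint ranges: [-2.99, 2.99], [-0.89, 2.07], [0.3, 2.58], [-1.14, 4.28], [0, 2.63], [-3.12, 3.12]. Speed limits (rad/s): [2.57, 2.57, 3.01, 3.14, 3.14, 3.14].

INTERFACE

Orientations are given as a rotation vector (axis times angle).
In Python, from bench import telemetry, vision, finish_job gives the robot as it stands.
- The arm moves only by the tool servo_tool, never from a script. Its argument "motion" is a list of rows, each a list of 2 entries, a list of its own where there are three numbers: the shift along the world's x, y, z in m, then the turn about the world's z in degrees. A call has 1 to 20 rows; each row shifts and turns the commanded pose from where the row before left it; what a row does not reach is not made up. A row lasts 1/8 s, in which the tool goes at most 62.5 mm and 10.7 degrees, less where a joint would pass 70% of its speed; a pose out of reach is approached as far as the arm can. A call is refused whole if a number of a shift passes 0.0625 or a number of a turn 10.7, either way. A call with a gripper value outside its range is refused whole. "jaw" is the finger opening in m, from 0 to 0.0854, set as the call begins (left out, the last holds). The fingers move at their own pace and stop on an object; "squeeze" is the grip in N (left out, the last holds). Time passes only in rows, so rows that do not move let the fingers close. It gives the time, the measured TCP pose, the force and the opening at its end, in the units of the state.
- telemetry.observe(): the state, without advancing time (a new reading comes with each control period).
- vision.capture(name): name is "scene" or "top"; returns the picture (400x640x3 uint8, red, green, blue); there is no depth.
- vision.camera_info(name): a dict with "camera_matrix" (3x3 intrinsics, pixels), "world_to_cam" (4x4, takes a point from world to camera coordinates). Camera axes: x right, y up, looking along -z (the intrinsics and any distortion apply to the point x, -y, -z); pixel columns grow to the right and rows downward; lengths in m; the calibration is good to about 2 mm. A picture is of the moment at which its call begins. camera_info takes no time and is no camera call.
- finish_job(): hands the job in, once; it reports no verdict.
The state is a dict: "time": time; "joint_positions": joint angles; "joint_velocities": joint speeds; "effort": joint torques, N m; "ee_pos": TCP position; "eef_rot": TCP orientation; "ft_force": force on the tool from outside, world axes, zero at the start; "wrist_torque": the same for the moment, N m; "width": finger opening in m.
Only numpy, scipy, OpenCV 4.12 (cv2) and the standard library are available. Lean on these libraries where they do the work, as an engineer would, in place of code of your own. Each camera call takes 0.05 s, during which the arm holds its last target. There are 200 camera calls.

TASK

I have drilled the first hole in the rail, so first turn the small drill's speed dial fully anticlockwise to off. Then set the rail for the next hole: slip the packer into the gap between the rail's end and an end stop, at the end where the gap is already wide enough for it, down on the jig's base and right back against the fence, and let go of it. Finally grip the rail, push it snug against the packer and flat along the fence, and finish while still holding it pressed against both; leave the other things on the bench alone.

Things in the scene. Friction and masses are not known exactly. Their poses are not given: they have to be found in the camera images.
- dial (a joint): speed dial on top of the drill's grey power unit: angle in rad, 0 = off, at the anticlockwise end stop (seen from above); it grows clockwise up to 4.7 and starts between 0.7 and 1.4. It stays where it is left and turns with a light friction of about 0.04 N m.
- dial_grip (a point): point on the dial's vertical axis at the height to grip, 99 mm above the bench. A round knob 44 mm wide with an upright bar across it, 42 mm long, 14 mm thick, its top 106 mm above the bench, the bar 32 mm tall. The point turns with the dial: x along the bar, y across it. Below it a 68 mm disc on the unit's flat top (100 x 110 mm, 62 mm high).
- jig: drilling jig fixed to the bench: grey laminated base 170 (x) x 390 (y) x 18 mm thick, open towards -x, with a fence along its far side, a fixed end stop near each end and the rail between the stops. Origin under the middle of the base at bench height, z up.
- stop_a_mid (a point): middle of the thin end stop, a fixed wooden block on the jig's base 60 mm (jig x) x 20 mm (jig y) x 28 mm high; its middle lies at jig x = +10 mm, 156 mm from the jig's middle in y, at either end of the jig. Axes as the jig's.
- stop_b_mid (a point): middle of the thick end stop, a fixed wooden block 60 mm (jig x) x 60 mm (jig y) x 28 mm high, in the same way at the other end of the jig.
- rail_center (a point): centre of the rail, a loose square beech bar 40 (x) x 240 (y) x 40 mm high, about 0.27 kg, friction on jig and packer about 0.4, that lies on the jig's base along its y between the two stops, a little off the fence and perhaps slightly askew. Its top is 28 mm higher than the fence, so it can be gripped across x above the fence, to either side of the drill-guide arm.
- packer_center (a point): centre (half-way up) of the packer, a loose wooden spacer 80 mm high standing on the bench between robot and jig: a foot 50 (x) x 20 (y) x 30 mm high, on it a centred upright flat grip 40 (x) x 12 (y) x 50 mm high; about 45 g. In the gap its 20 mm go between rail and stop and its 50 mm along jig x, either way round.
- dowel_box_mid (a point): bystander: open plywood box of dowels, 110 x 150 x 45 mm, point 20 mm above its underside; leave alone
- glue_mid (a point): bystander: glue bottle, 56 mm across and about 150 mm tall, point 70 mm up its axis; leave alone
- square_mid (a point): bystander: try square lying flat, wooden stock 110 x 22 mm (y, x) and steel blade 150 mm along x, point in the stock; leave alone
- driver_mid (a point): bystander: screwdriver lying along its x, point at its origin at bench height; leave alone
- fence: the jig's fence, fixed, same origin and axes as the jig. Its face looks to -x at x = +40 mm; 24 mm thick, 390 mm long, its top 30 mm above the bench (12 above the base). At y = 0 its aluminium drill-guide arm, 30 mm wide in y, reaches over the rail from x = +64 to +4 mm at heights 62 to 76 mm above the bench (bush to 80 mm).
Mind the look-alikes: they are no part of the job. What is shaped like the part that bears packer_center but orange or purple is not meant.

How it is judged:
By the outcome, as a careful person would: the job done as asked, in the order asked, and still so for the second after the job is handed in, while the arm keeps its last pose, push and grip.
It also fails if it takes over 67 s, if anything falls off the work surface, if the arm or the gripper's body presses on something with over 40 N, if the wrist force passes 120 N, or if a joint passes its speed limit or range.

## Working session

There is one attempt and no reset: what is moved stays moved. The work goes in short steps, Python scripts to look and compute and a tool call to move; the robot and the scene stay as the last step left them, time stands still between calls to the robot, and variables do not carry over. Pictures are saved under pics/ and viewed, about 8 in all and at most 12, crops included, and the job is handed in when it is done.

Besides the shell and the picture viewer there is one more tool, called after "Request:" as name(argument=value, ...), one argument or row to a line, values as JSON. servo_tool: Moves the arm, as the interface text tells. Its arguments: {"type":"object","properties":{"motion":{"type":"array"},"jaw":{"type":"number"},"squeeze":{"type":"number"}},"required":["motion"]}

```bash
mkdir -p pics; cat > h.py <<'E'
import numpy as np, cv2
from bench import telemetry, vision, finish_job
def snap(n,f):
    im=vision.capture(n); cv2.imwrite(f'pics/{f}.png',cv2.cvtColor(np.asarray(im),cv2.COLOR_RGB2BGR)); return im
def ray(n,u,v,z):
    c=vision.camera_info(n);K=np.array(c["camera_matrix"]);T=np.array(c["world_to_cam"])
    p=np.linalg.inv(K)@[u,v,1]; d=T[:3,:3].T@np.array([p[0],-p[1],-p[2]]); o=-T[:3,:3].T@T[:3,3]
    return (o+d*(z-o[2])/d[2])
def proj(n,P):
    c=vision.camera_info(n);K=np.array(c["camera_matrix"]);T=np.array(c["world_to_cam"])
    q=T[:3,:3]@np.array(P)+T[:3,3]; p=K@[q[0],-q[1],-q[2]]; return p[:2]/p[2]
def crop(src,dst,u0,v0,u1,v1,s):
    im=cv2.imread(f'pics/{src}.png')[v0:v1,u0:u1]; cv2.imwrite(f'pics/{dst}.png',cv2.resize(im,None,fx=s,fy=s,interpolation=cv2.INTER_CUBIC))
E
python3 - <<'E'
from h import *
snap('scene','s0');snap('top','t0')
for n in('scene','top'):
    c=vision.camera_info(n);print(n,c); 
s=telemetry.observe();print(s['time'],s['ee_pos'],s['eef_rot'],s['ft_force'],s['width'])
E
```

```text
scene {'camera_matrix': array([[476.07306698,   0.        , 320.42693839],
       [  0.        , 476.07306698, 196.51337233],
       [  0.        ,   0.        ,   1.        ]]), 'world_to_cam': array([[ 0.57185257,  0.82035437, -0.0018291 , -0.32107479],
       [-0.62725019,  0.43867834,  0.64352041,  0.31590412],
       [ 0.52871716, -0.36685149,  0.76542677, -1.52658415],
       [ 0.        ,  0.        ,  0.        ,  1.        ]])}
top {'camera_matrix': array([[478.15810812,   0.        , 318.17892568],
       [  0.        , 478.15810812, 201.46957812],
       [  0.        ,   0.        ,   1.        ]]), 'world_to_cam': array([[-8.25829761e-03, -9.99965759e-01, -5.29822739e-04,
        -6.09372865e-03],
       [ 9.94744840e-01, -8.26925080e-03,  1.02050587e-01,
        -5.77128463e-01],
       [-1.02051474e-01,  3.15725685e-04,  9.94779069e-01,
        -1.20716505e+00],
       [ 0.00000000e+00,  0.00000000e+00,  0.00000000e+00,
         1.00000000e+00]])}
0.1 [ 0.23267555 -0.52526855  0.23049346] [ 0.8979717  1.3792166 -0.8961654] [ 0.95230371 -0.01540346 -0.50737125] 0.08562906258675186
```

View pics/s0.png

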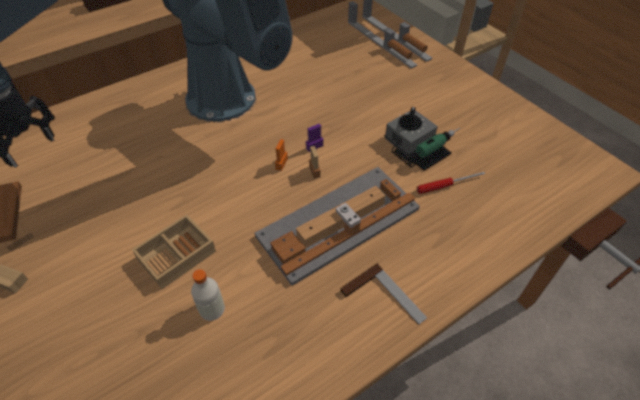

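View pics/t0.png

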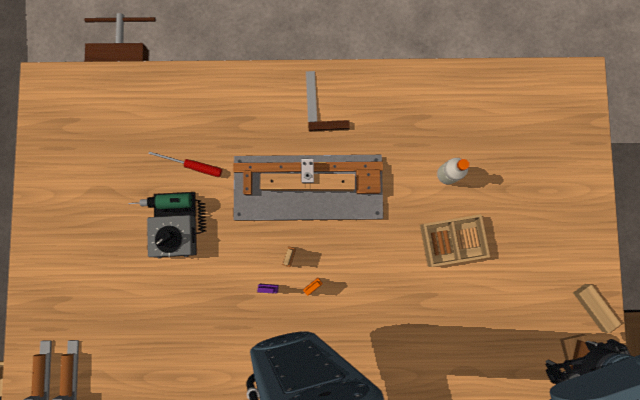

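The packer could be the wooden piece at (289,257), the purple one at (268,289) or the orange one at (313,287) in the top view. By the description it is the wooden one. The wide gap is at the thin stop, the left (+y) end near (252,180). The dial is at (169,239).

```bash
python3 - <<'E'
from h import *
im=cv2.imread('pics/t0.png')
a=cv2.resize(im[145:230,225:395],None,fx=4.7,fy=4.7,interpolation=cv2.INTER_CUBIC)
b=cv2.resize(im[205:270,140:205],None,fx=6,fy=6,interpolation=cv2.INTER_CUBIC)[:,:390]
c=cv2.resize(im[235:300,255:320],None,fx=6,fy=6,interpolation=cv2.INTER_CUBIC)
cv2.imwrite('pics/c1.png',a); cv2.imwrite('pics/c2.png',np.hstack([b,c]))
E
```

```text
(no output)
```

View pics/c1.png

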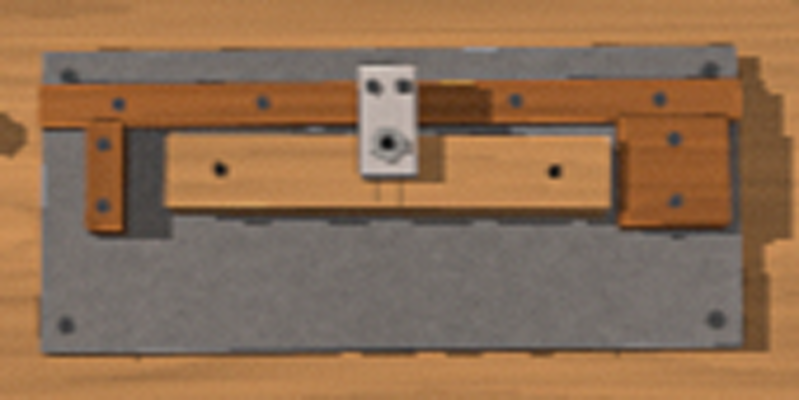

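View pics/c2.png

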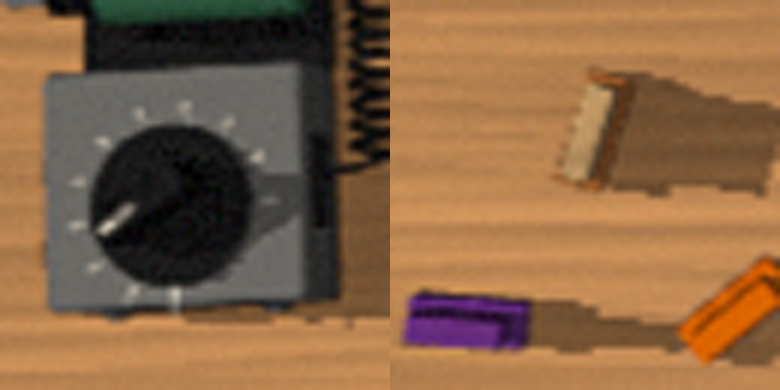

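The left crop of the second picture shows the dial's white pointer from (97,233) to (135,205), about 54° clockwise of the first tick at the bottom (the −x side). The right crop confirms the plain wooden packer, with its top from (605,85) to (580,180). The first crop shows the wide gap at the thin stop on the left, between x = 125 and 165.

```bash
python3 - <<'E'
from h import *
np.set_printoptions(precision=4,suppress=True)
def f(name,pts,s,u0,v0,z):
    P=np.array([ray('top',u/s+u0,v/s+v0,z) for u,v in pts]); print(name,P[:,:2].tolist() and np.round(P[:,:2],4).tolist(),'mean',P[:,:2].mean(0)); return P
f('base',[(42,53),(737,46),(742,347),(42,353)],4.7,225,145,.018)
f('fence top edge face',[(40,128),(742,116)],4.7,225,145,.030)
f('stopA top L/R',[(86,124),(124,122),(124,232),(87,232)],4.7,225,145,.046)
f('stopB top',[(617,115),(730,115),(730,227),(618,227)],4.7,225,145,.046)
f('rail top',[(166,133),(611,135),(611,210),(165,209)],4.7,225,145,.058)
f('unit',[(45,78),(303,65),(303,300),(48,308)],6,140,205,.062)
f('disc',[(172,205)],6,140,205,.07)
f('ptr',[(97,233),(135,205)],6,140,205,.106)
f('ticks z62 (off, opp end)',[(175,300),(268,200)],6,140,205,.062)
f('packer top',[(588,82),(615,87),(593,183),(565,177)],6,255-65,235,.08)
# scene view of packer
crop('s0','c3',265,110,485,275,3.6)
E
```

```text
base [[0.6999, 0.2102], [0.7006, -0.1797], [0.5315, -0.1787], [0.5313, 0.2086]] mean [0.6158 0.0151]
fence top edge face [[0.6553, 0.2088], [0.6588, -0.1799]] mean [0.657  0.0144]
stopA top L/R [[0.6546, 0.1808], [0.6556, 0.1601], [0.595, 0.1597], [0.5952, 0.1798]] mean [0.6251 0.1701]
stopB top [[0.6572, -0.1094], [0.6567, -0.1712], [0.595, -0.1699], [0.5956, -0.109]] mean [ 0.6261 -0.1399]
rail top [[0.6473, 0.1356], [0.6442, -0.105], [0.6034, -0.1044], [0.6059, 0.136]] mean [0.6252 0.0155]
unit [[0.5356, 0.4178], [0.5401, 0.31], [0.4424, 0.3081], [0.44, 0.4139]] mean [0.4895 0.3625]
disc [[0.482, 0.3609]] mean [0.482  0.3609]
ptr [[0.4701, 0.3795], [0.4811, 0.3645]] mean [0.4756 0.372 ]
ticks z62 (off, opp end) [[0.4428, 0.3613], [0.4839, 0.3235]] mean [0.4634 0.3424]
packer top [[0.456, 0.0642], [0.4539, 0.0532], [0.415, 0.0622], [0.4175, 0.0737]] mean [0.4356 0.0633]
```

View pics/c3.png

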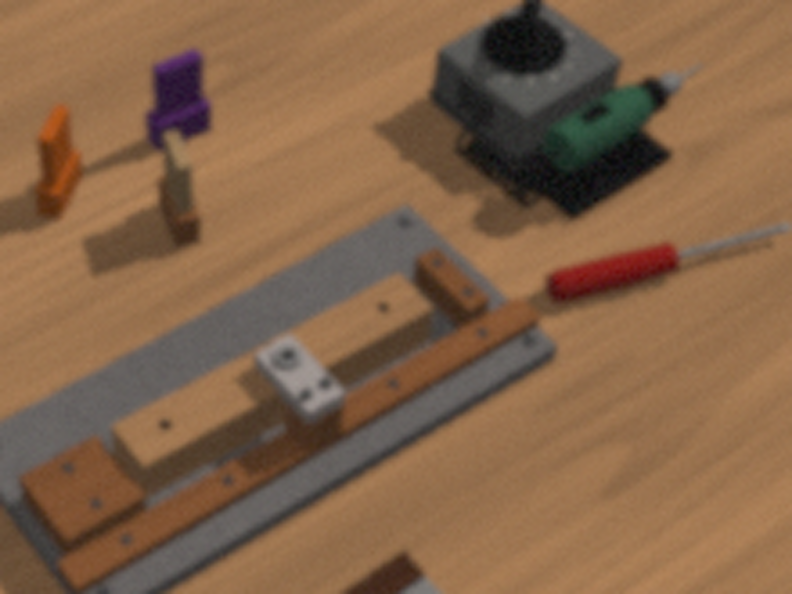

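The scene crop agrees: the packer (178,190) stands apart from the orange and purple copies, and the wide gap is at the thin stop (450,280).

```bash
cat >> h.py <<'E'
def st():
    from scipy.spatial.transform import Rotation as R
    s=telemetry.observe(); m=R.from_rotvec(s['eef_rot']).as_matrix(); z=m[:,2]
    print('t',round(s['time'],2),'tcp',np.round(s['ee_pos'],4),'jawdeg',round(np.degrees(np.arctan2(z[1],z[0])),2),'toolx',np.round(m[:,0],3),'F',np.round(s['ft_force'],1),'T',np.round(s['wrist_torque'],2),'w',round(s['width'],4),'q',np.round(s['joint_positions'],2)); return s
E
python3 -c "
from h import *
st()"
```

```text
t 0.1 tcp [ 0.2327 -0.5253  0.2305] jawdeg -66.12 toolx [-0.     0.002 -1.   ] F [ 1.  -0.  -0.5] T [-0.03  0.   -0.01] w 0.0856 q [-1.36  0.18  1.61 -0.    1.35 -0.21]
```

Request:
servo_tool(
  motion=[
    [[0.0139,0.0493,0],5.7],
    [[0.0139,0.0493,0],5.7],
    [[0.0139,0.0493,0],5.7],
    [[0.0139,0.0493,0],5.7],
    [[0.0139,0.0493,0],5.7],
    [[0.0139,0.0493,0],5.7],
    [[0.0139,0.0493,0],5.7],
    [[0.0139,0.0493,0],5.7],
    [[0.0139,0.0493,0],5.7],
    [[0.0139,0.0493,0],5.7],
    [[0.0139,0.0493,0],5.7],
    [[0.0139,0.0493,0],5.7],
    [[0.0139,0.0493,0],5.7],
    [[0.0139,0.0493,0],5.7],
    [[0.0139,0.0493,0],5.7],
    [[0.0139,0.0493,0],5.7],
    [[0.0139,0.0493,-0.02],5.7],
    [[0.0139,0.0493,-0.02],5.2],
  ],
  jaw=0.06,
  squeeze=30,
)

```text
time: 2.35
ee_pos: [0.4832, 0.3634, 0.1906]
eef_rot: [-0.494, 1.513, 0.494]
ft_force: [0.4, -0.8, 1.0]
width: 0.0596
```

```bash
python3 -c "
from h import *
st()"
```

```text
t 2.35 tcp [0.4832 0.3634 0.1906] jawdeg 36.17 toolx [ 0. -0. -1.] F [ 0.4 -0.8  1. ] T [-0.06 -0.05 -0.02] w 0.0596 q [ 0.45  0.28  1.57 -0.    1.29 -0.18]
```

Request:
servo_tool(
  motion=[
    [[-0.001,-0.001,-0.036],0],
    [[0,0,-0.036],0],
    [[0,0,-0.024],0],
    [[0,0,-0.012],0],
  ],
  jaw=0.04,
)

```text
time: 2.85
ee_pos: [0.4808, 0.3601, 0.0812]
eef_rot: [-0.492, 1.518, 0.492]
ft_force: [0.3, 0.5, 0.9]
width: 0.0398
```

Request:
servo_tool(
  motion=[
    [[0,0,0],0],
    [[0,0,0],0],
    [[0,0,0],0],
    [[0,0,0],0],
  ],
  jaw=0.0,
)

```text
time: 3.35
ee_pos: [0.4851, 0.3625, 0.0841]
eef_rot: [-0.489, 1.506, 0.492]
ft_force: [11.3, 8.7, -15.9]
width: 0.0136
```

```bash
python3 -c "
from h import *
st()"
```

```text
t 3.35 tcp [0.4851 0.3625 0.0841] jawdeg 35.94 toolx [ 0.007  0.005 -1.   ] F [ 11.3   8.7 -15.9] T [ 1.34 -1.75 -0.03] w 0.0136 q [ 0.45  0.41  1.64  0.    1.08 -0.18]
```

Request:
servo_tool(
  motion=[
    [[0.004,0.003,0.003],0],
    [[0,0,0],0],
  ],
)

```text
time: 3.6
ee_pos: [0.4852, 0.3627, 0.0842]
eef_rot: [-0.492, 1.517, 0.491]
ft_force: [5.3, 0.1, -22.4]
width: 0.0131
```

Request:
servo_tool(
  motion=[
    [[0,0,0],9],
    [[0,0,0],9],
    [[0,0,0],9],
    [[0,0,0],9],
  ],
)

```text
time: 4.1
ee_pos: [0.4854, 0.3629, 0.0842]
eef_rot: [-0.978, 1.342, 0.978]
ft_force: [6.9, 1.4, -25.6]
width: 0.0136
```

```bash
python3 -c "
from h import *
st()"
```

```text
t 4.1 tcp [0.4854 0.3629 0.0842] jawdeg 72.25 toolx [-0.001 -0.001 -1.   ] F [  6.9   1.4 -25.6] T [ 0.24 -1.2  -0.03] w 0.0136 q [ 0.45  0.41  1.63 -0.    1.1  -0.81]
```

Request:
servo_tool(
  motion=[
    [[0.001,0,-0.004],9],
    [[0,0,0],7],
    [[0,0,0],3],
    [[0,0,0],3],
  ],
)

```text
time: 4.6
ee_pos: [0.4857, 0.3632, 0.084]
eef_rot: [-1.261, 1.177, 1.263]
ft_force: [-7.7, -4.1, 3.6]
width: 0.0135
```

```bash
python3 -c "
from h import *
st()"
```

```text
t 4.6 tcp [0.4857 0.3632 0.084 ] jawdeg 94.06 toolx [-0.002 -0.001 -1.   ] F [-7.7 -4.1  3.6] T [-0.84  1.13 -0.87] w 0.0135 q [ 0.45  0.42  1.63  0.    1.1  -1.2 ]
```

Request:
servo_tool(
  motion=[
    [[0,0,0],0],
    [[0,0,0],0],
    [[0,0,0.02],0],
    [[0,0,0.06],0],
    [[0,0,0.05],0],
  ],
  jaw=0.04,
)

```text
time: 5.22
ee_pos: [0.4876, 0.364, 0.2162]
eef_rot: [-1.26, 1.173, 1.259]
ft_force: [0.6, 0.5, -0.5]
width: 0.0398
```

```bash
python3 -c "
from h import *
st()"
```

```text
t 5.22 tcp [0.4876 0.364  0.2162] jawdeg 93.97 toolx [ 0.002  0.001 -1.   ] F [ 0.6  0.5 -0.5] T [-0.02 -0.01  0.01] w 0.0398 q [ 0.45  0.27  1.54  0.    1.34 -1.19]
```

Request:
servo_tool(
  motion=[
    [[-0.0063,-0.0375,0],-2.2],
    [[-0.0063,-0.0375,0],-2.2],
    [[-0.0063,-0.0375,0],-2.2],
    [[-0.0063,-0.0375,0],-2.2],
    [[-0.0063,-0.0375,0],-2.2],
    [[-0.0063,-0.0375,-0.02],-2.2],
    [[-0.0063,-0.0375,-0.03],-2.2],
    [[-0.0063,-0.0375,-0.03],-2.1],
  ],
  jaw=0.055,
)

```text
time: 6.22
ee_pos: [0.4376, 0.0624, 0.1336]
eef_rot: [-1.035, 1.309, 1.03]
ft_force: [-0.1, -0.3, 0.4]
width: 0.0553
```

```bash
python3 - <<'E'
from h import *
st()
snap('top','t1');snap('scene','s1')
a=cv2.imread('pics/t1.png');b=cv2.imread('pics/s1.png')
A=cv2.resize(a[205:275,140:205],None,fx=6,fy=6,interpolation=cv2.INTER_CUBIC)
B=cv2.resize(b[100:200,260:350],None,fx=4.2,fy=4.2,interpolation=cv2.INTER_CUBIC)
cv2.imwrite('pics/c4.png',np.hstack([A,B]))
E
```

```text
t 6.22 tcp [0.4376 0.0624 0.1336] jawdeg 76.41 toolx [ 0.004 -0.001 -1.   ] F [-0.1 -0.3  0.4] T [0.03 0.   0.01] w 0.0553 q [-0.13 -0.01  2.02  0.    1.12 -1.46]
```

View pics/c4.png

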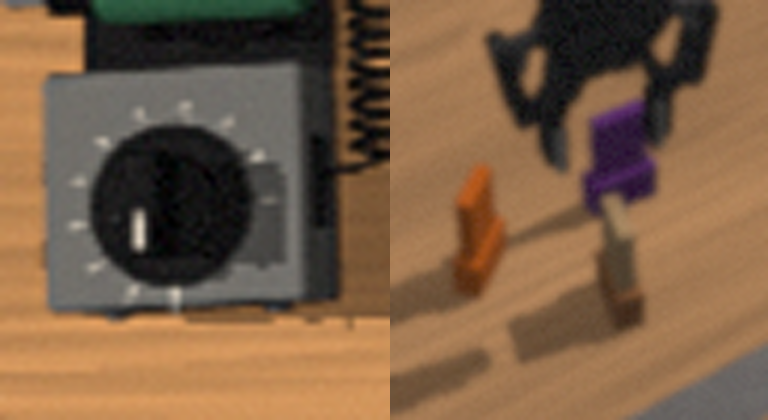

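The dial's pointer (139,230) now points straight at the off tick, so it is at the stop. The gripper is over the wooden packer (620,260), clear of the orange and purple ones.

Request:
servo_tool(
  motion=[
    [[0,0.001,-0.03],0],
    [[0,0,-0.03],0],
    [[0,0,-0.015],0],
    [[0,0,-0.0065],0],
  ],
)

```text
time: 6.82
ee_pos: [0.4372, 0.0649, 0.0512]
eef_rot: [-1.034, 1.311, 1.034]
ft_force: [1.1, -0.7, 0.2]
width: 0.0549
```

Request:
servo_tool(
  motion=[
    [[0,0,0],0],
    [[0,0,0],0],
    [[0,0,0],0],
    [[0,0,0],0],
  ],
  jaw=0.0,
  squeeze=30,
)

```text
time: 7.32
ee_pos: [0.4375, 0.0646, 0.0517]
eef_rot: [-1.034, 1.31, 1.032]
ft_force: [0.1, 0.4, 6.4]
width: 0.0114
```

```bash
python3 - <<'E'
from h import *
st()
E
```

```text
t 7.33 tcp [0.4375 0.0646 0.0517] jawdeg 76.48 toolx [ 0.002 -0.    -1.   ] F [0.1 0.4 6.4] T [0.08 0.15 0.05] w 0.0114 q [-0.12  0.15  2.06  0.    0.93 -1.46]
```

Request:
servo_tool(
  motion=[
    [[0,0,0.03],0],
    [[0,0,0.06],0],
    [[0.02,0.014,0],4],
    [[0.05,0.025,0],4],
    [[0.05,0.025,0],4],
    [[0.04,0.0144,0],1.8],
    [[0.0245,0.005,0],0],
    [[0,0,0],0],
  ],
)

```text
time: 8.32
ee_pos: [0.6218, 0.1481, 0.1402]
eef_rot: [-1.213, 1.207, 1.213]
ft_force: [-0.3, -0.5, 0.0]
width: 0.0114
```

```bash
python3 - <<'E'
from h import *
st()
snap('top','t2');snap('scene','s2')
a=cv2.imread('pics/t2.png');b=cv2.imread('pics/s2.png')
A=cv2.resize(a[150:230,220:300],None,fx=5,fy=5,interpolation=cv2.INTER_CUBIC)
B=cv2.resize(b[150:250,340:440],None,fx=4,fy=4,interpolation=cv2.INTER_CUBIC)
cv2.imwrite('pics/c5.png',np.hstack([A,B]))
for u,v,z in[(417,262,.046),(465,318,.046),(402,275,.058),(437,308,.058)]: print(ray('scene',u/3.6+265,v/3.6+110,z).round(4))
E
```

```text
t 8.32 tcp [0.6218 0.1481 0.1402] jawdeg 90.3 toolx [-0. -0. -1.] F [-0.3 -0.5  0. ] T [ 0.03 -0.04  0.05] w 0.0114 q [ 0.05  0.41  1.51 -0.    1.22 -1.53]
[0.6058 0.1594 0.046 ]
[0.6654 0.1534 0.046 ]
[0.6168 0.1352 0.058 ]
[0.6543 0.1358 0.058 ]
```

View pics/c5.png

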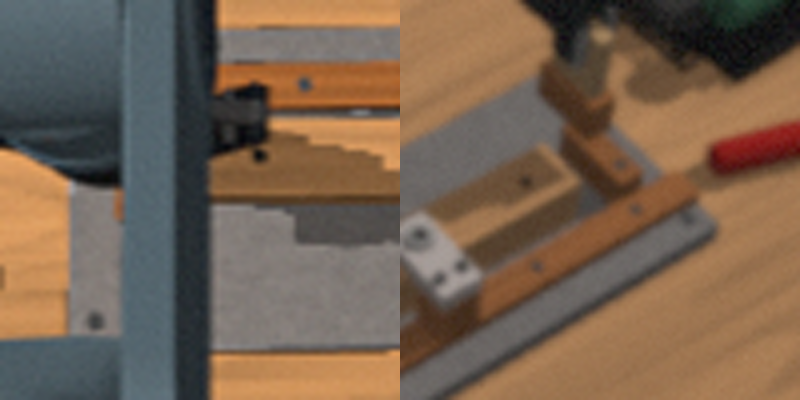

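```bash
python3 - <<'E'
from h import *
b=cv2.imread('pics/s2.png')
c=[(.6218,.1481)]
pts=[(.6218+sx*.025,.1481+sy*.01,z) for z in(.0885,.1185) for sx in(-1,1) for sy in(-1,1)]
for p in pts: print(np.round(p,4),proj('scene',p).round(1),'crop8',((proj('scene',p)-[365,155])*12).round(0))
A=cv2.resize(b[155:205,365:415],None,fx=12,fy=12,interpolation=cv2.INTER_CUBIC)
cv2.imwrite('pics/c6.png',A)
E
```

```text
[0.5968 0.1381 0.0885] [373.6 173. ] crop8 [103. 215.]
[0.5968 0.1581 0.0885] [379.8 169.6] crop8 [177. 175.]
[0.6468 0.1381 0.0885] [386.5 185.2] crop8 [257. 362.]
[0.6468 0.1581 0.0885] [392.7 181.7] crop8 [332. 321.]
[0.5968 0.1381 0.1185] [374.6 164.6] crop8 [115. 116.]
[0.5968 0.1581 0.1185] [380.9 161.3] crop8 [191.  76.]
[0.6468 0.1381 0.1185] [387.8 176.9] crop8 [273. 263.]
[0.6468 0.1581 0.1185] [394.1 173.4] crop8 [349. 221.]
```

View pics/c6.png

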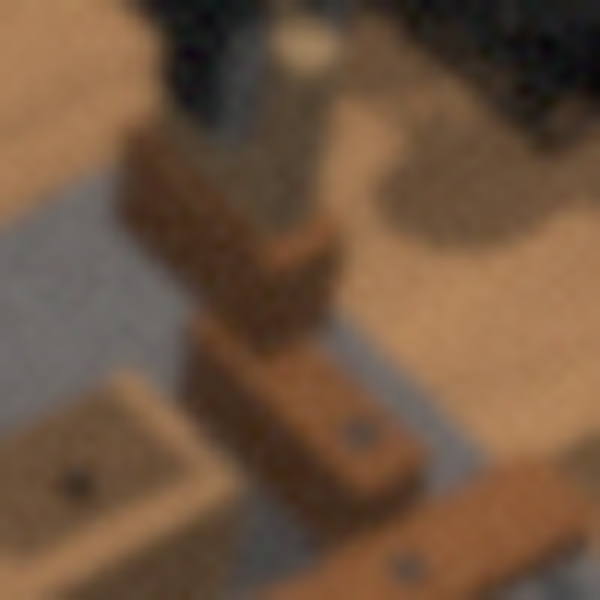

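```bash
python3 - <<'E'
from h import *
for n,u,v,z in[('stop-x-y',195,325,.046),('stop+x-y',335,505,.046),('stop+x+y',420,460,.046),('rail-x',125,380,.058),('rail+x',240,483,.058),('foot+x-y bot',265,350,.0885),('foot+x-ytop',268,255,.1185),('foot-x-y top',125,130,.1185)]: print(n,ray('scene',u/12+365,v/12+155,z).round(4))
for n,p in [('A-x-y',(.5955,.160,.046)),('A+x-y',(.6555,.160,.046)),('r-x',(.606,.1358,.058)),('r+x',(.6473,.1358,.058))]: print(n,((proj('scene',p)-[365,155])*12).round(0))
E
```

```text
stop-x-y [0.6045 0.1618 0.046 ]
stop+x-y [0.6605 0.1535 0.046 ]
stop+x+y [0.6613 0.1763 0.046 ]
rail-x [0.6157 0.132  0.058 ]
rail+x [0.6515 0.1336 0.058 ]
foot+x-y bot [0.6451 0.1416 0.0885]
foot+x-ytop [0.6445 0.1387 0.1185]
foot-x-y top [0.6011 0.1372 0.1185]
A-x-y [162. 303.]
A+x-y [343. 477.]
r-x [110. 344.]
r+x [235. 466.]
```

Request:
servo_tool(
  motion=[
    [[0,-0.001,-0.025],0],
    [[0,0,-0.01],0],
    [[0,0,-0.006],0],
    [[0,0,0],0],
  ],
)

```text
time: 8.93
ee_pos: [0.6208, 0.147, 0.0998]
eef_rot: [-1.213, 1.207, 1.213]
ft_force: [0.4, 0.1, -0.6]
width: 0.0115
```

```bash
python3 - <<'E'
from h import *
st()
snap('scene','s3')
b=cv2.imread('pics/s3.png')
cv2.imwrite('pics/c7.png',cv2.resize(b[155:205,365:415],None,fx=12,fy=12,interpolation=cv2.INTER_CUBIC))
E
```

```text
t 8.93 tcp [0.6208 0.147  0.0998] jawdeg 90.28 toolx [-0. -0. -1.] F [ 0.4  0.1 -0.6] T [ 0.01 -0.   -0.01] w 0.0115 q [ 0.05  0.45  1.54 -0.    1.15 -1.53]
```

View pics/c7.png

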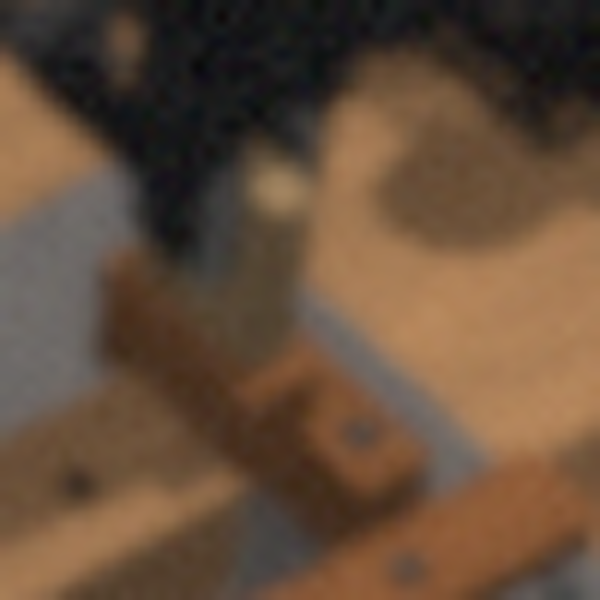

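The packer foot (270,400) is already below the rail's top with no contact force, so I carry on down.

Request:
servo_tool(
  motion=[
    [[0,0,-0.004],0],
    [[0,0,-0.004],0],
    [[0,0,0],0],
  ],
)

```text
time: 9.35
ee_pos: [0.6208, 0.147, 0.0913]
eef_rot: [-1.212, 1.208, 1.213]
ft_force: [-0.6, -0.5, 0.6]
width: 0.0115
```

Request:
servo_tool(
  motion=[
    [[0,0,-0.01],0],
    [[0,0,-0.008],0],
    [[0,0,-0.003],0],
    [[0,0,-0.001],0],
    [[0,0,0],0],
  ],
)

```text
time: 9.98
ee_pos: [0.6213, 0.147, 0.0698]
eef_rot: [-1.213, 1.207, 1.213]
ft_force: [-0.4, 0.7, -1.0]
width: 0.0115
```

Now press it lightly down and back to the fence (about 10 mm to go).

Request:
servo_tool(
  motion=[
    [[0,0,-0.001],0],
    [[0.004,0,0],0],
    [[0.003,0,0],0],
    [[0.002,0,0],0],
    [[0,0,0],0],
  ],
)

```text
time: 10.6
ee_pos: [0.6307, 0.1471, 0.0698]
eef_rot: [-1.213, 1.206, 1.212]
ft_force: [-1.2, 0.4, 5.3]
width: 0.0112
```

```bash
python3 - <<'E'
from h import *
st()
E
```

```text
t 10.6 tcp [0.6307 0.1471 0.0698] jawdeg 90.28 toolx [ 0.001  0.    -1.   ] F [-1.2  0.4  5.3] T [ 0.03  0.31 -0.01] w 0.0112 q [ 0.05  0.51  1.52  0.    1.11 -1.53]
```

On the base (Fz 5 N) and not yet at the fence, so I creep on.

Request:
servo_tool(
  motion=[
    [[0.0015,0,0.0005],0],
    [[0.0015,0,0],0],
    [[0,0,0],0],
  ],
)

```text
time: 10.98
ee_pos: [0.6335, 0.147, 0.0698]
eef_rot: [-1.213, 1.206, 1.212]
ft_force: [-1.8, -0.2, 4.8]
width: 0.0113
```

Request:
servo_tool(
  motion=[
    [[0.0015,0,0],0],
    [[0.0015,0,0],0],
    [[0,0,0],0],
  ],
)

```text
time: 11.35
ee_pos: [0.6347, 0.1471, 0.07]
eef_rot: [-1.212, 1.21, 1.215]
ft_force: [-8.6, -1.5, 12.2]
width: 0.0113
```

```bash
python3 - <<'E'
from h import *
st()
E
```

```text
t 11.35 tcp [0.6347 0.1471 0.07  ] jawdeg 90.29 toolx [-0.003 -0.    -1.   ] F [-8.6 -1.5 12.2] T [-0.17  1.74 -0.05] w 0.0113 q [ 0.05  0.52  1.51 -0.    1.12 -1.53]
```

Request:
servo_tool(
  motion=[
    [[0,0,0],0],
    [[0,0,0],0],
    [[0,0,0.01],0],
    [[0,0,0.04],0],
    [[0,0,0.05],0],
  ],
  jaw=0.04,
)

```text
time: 11.98
ee_pos: [0.6353, 0.1469, 0.1695]
eef_rot: [-1.212, 1.209, 1.214]
ft_force: [0.1, 0.7, 0.7]
width: 0.0405
```

```bash
python3 - <<'E'
from h import *
st()
E
```

```text
t 11.97 tcp [0.6353 0.1469 0.1695] jawdeg 90.27 toolx [-0.002 -0.    -1.   ] F [0.1 0.7 0.7] T [ 0.01 -0.02 -0.04] w 0.0405 q [ 0.05  0.41  1.45 -0.    1.29 -1.53]
```

Request:
servo_tool(
  motion=[
    [[-0.0006,-0.0082,0],-9],
    [[-0.0006,-0.0082,0],-9],
    [[-0.0006,-0.0082,0],-9],
    [[-0.0006,-0.0082,0],-9],
    [[-0.0006,-0.0082,0],-9],
    [[-0.0006,-0.0082,0],-9],
    [[-0.0006,-0.0082,0],-9],
    [[-0.0006,-0.0082,0],-9],
    [[-0.0006,-0.0082,-0.02],-9],
    [[-0.0006,-0.0081,-0.03],-9],
    [[0,0,0],0],
  ],
  jaw=0.0854,
)

```text
time: 13.35
ee_pos: [0.6283, 0.0648, 0.1172]
eef_rot: [-0.004, 1.576, 0.005]
ft_force: [-0.3, -0.0, 0.5]
width: 0.0854
```

```bash
python3 - <<'E'
from h import *
st()
snap('scene','s4')
b=cv2.imread('pics/s4.png')
cv2.imwrite('pics/c8.png',cv2.resize(b[145:245,325:425],None,fx=6,fy=6,interpolation=cv2.INTER_CUBIC))
E
```

```text
t 13.35 tcp [0.6283 0.0648 0.1172] jawdeg 0.31 toolx [-0.005  0.    -1.   ] F [-0.3 -0.   0.5] T [-0.01  0.03  0.01] w 0.0854 q [-0.08  0.42  1.54 -0.    1.18 -0.09]
```

View pics/c8.png

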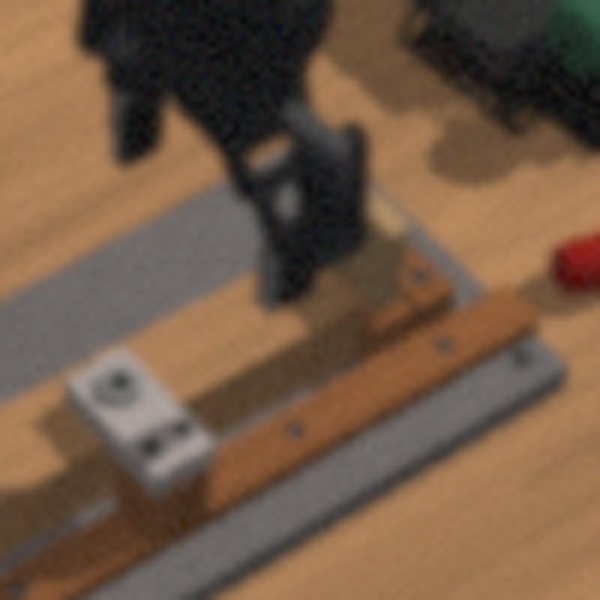

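The packer stands upright in the gap, its foot (400,325) against the fence. The open jaws are over the rail, clear of the guide arm (140,420).

Request:
servo_tool(
  motion=[
    [[0,0,-0.03],0],
    [[0,0,-0.03],0],
    [[0,0,-0.015],0],
    [[0,0,-0.01],0],
    [[0,0,0],0],
  ],
)

```text
time: 14.02
ee_pos: [0.6303, 0.0652, 0.0346]
eef_rot: [-0.004, 1.571, 0.004]
ft_force: [0.2, -0.6, -0.3]
width: 0.0851
```

Request:
servo_tool(
  motion=[
    [[0,0,0],0],
    [[0,0,0],0],
    [[0,0,0],0],
    [[0,0,0],0],
    [[0,0,0],0],
  ],
  jaw=0.0,
  squeeze=25,
)

```text
time: 14.65
ee_pos: [0.6306, 0.0651, 0.0352]
eef_rot: [-0.004, 1.57, 0.004]
ft_force: [-0.6, -0.0, 4.4]
width: 0.0399
```

```bash
python3 - <<'E'
from h import *
st()
E
```

```text
t 14.65 tcp [0.6306 0.0651 0.0352] jawdeg 0.29 toolx [ 0.001 -0.    -1.   ] F [-0.6 -0.   4.4] T [0.01 0.3  0.12] w 0.0399 q [-0.08  0.54  1.57 -0.    1.03 -0.09]
```

Request:
servo_tool(
  motion=[
    [[0.003,0,0],0],
    [[0.003,0,0],0],
    [[0.002,0,0],0],
    [[0,0,0],0],
  ],
)

```text
time: 15.15
ee_pos: [0.6381, 0.0651, 0.0352]
eef_rot: [-0.004, 1.571, 0.004]
ft_force: [-3.7, -0.6, 8.7]
width: 0.0396
```

Request:
servo_tool(
  motion=[
    [[0.001,0,0],0],
    [[0.001,0,0],0],
    [[0,0,0],0],
  ],
)

```text
time: 15.52
ee_pos: [0.6386, 0.0649, 0.0351]
eef_rot: [-0.005, 1.574, 0.004]
ft_force: [-8.8, -0.8, 12.7]
width: 0.0397
```

```bash
python3 - <<'E'
from h import *
st()
E
```

```text
t 15.53 tcp [0.6386 0.0649 0.0351] jawdeg 0.31 toolx [-0.004 -0.001 -1.   ] F [-8.8 -0.8 12.7] T [-0.23  1.54  0.11] w 0.0397 q [-0.08  0.55  1.54 -0.    1.05 -0.09]
```

Request:
servo_tool(
  motion=[
    [[0,0.0015,0.0005],0],
    [[0,0.0015,0],0],
    [[0,0,0],0],
  ],
)

```text
time: 15.9
ee_pos: [0.6392, 0.0669, 0.0351]
eef_rot: [-0.006, 1.573, 0.003]
ft_force: [-6.4, -3.9, 6.6]
width: 0.0393
```

Request:
servo_tool(
  motion=[
    [[0,0.001,0],0],
    [[0,0.001,0],0],
    [[0,0,0],0],
  ],
)

```text
time: 16.27
ee_pos: [0.6393, 0.0684, 0.0352]
eef_rot: [-0.006, 1.573, 0.002]
ft_force: [-5.4, -6.8, 7.3]
width: 0.0396
```

```bash
python3 - <<'E'
from h import *
st()
E
```

```text
t 16.27 tcp [0.6393 0.0684 0.0352] jawdeg 0.3 toolx [-0.002 -0.003 -1.   ] F [-5.4 -6.8  7.3] T [-0.88  0.93  0.14] w 0.0396 q [-0.08  0.55  1.54 -0.    1.05 -0.08]
```

Request:
servo_tool(
  motion=[
    [[0,0.001,0.0005],0],
    [[0,0.001,0],0],
    [[0,0,0],0],
  ],
  squeeze=40,
)

```text
time: 16.65
ee_pos: [0.6393, 0.0706, 0.0352]
eef_rot: [-0.006, 1.573, 0.002]
ft_force: [-3.4, -5.8, 3.9]
width: 0.0393
```

Request:
servo_tool(
  motion=[
    [[0.0005,0.001,0],0],
    [[0.0005,0.001,0],0],
    [[0,0,0],0],
  ],
)

```text
time: 17.02
ee_pos: [0.6393, 0.0706, 0.0352]
eef_rot: [-0.008, 1.576, 0.0]
ft_force: [-9.9, -13.6, 7.7]
width: 0.0392
```

```bash
python3 - <<'E'
from h import *
st()
E
```

```text
t 17.02 tcp [0.6393 0.0706 0.0352] jawdeg 0.29 toolx [-0.005 -0.005 -1.   ] F [ -9.9 -13.6   7.7] T [-1.98  1.25  0.1 ] w 0.0392 q [-0.07  0.56  1.54 -0.01  1.05 -0.07]
```

Request:
servo_tool(
  motion=[
    [[0.0015,0.0005,0],0],
    [[0.001,0.0005,0],0],
    [[0,0,0],0],
    [[0,0,0],0],
  ],
)

```text
time: 17.52
ee_pos: [0.6393, 0.0707, 0.0352]
eef_rot: [-0.009, 1.581, -0.001]
ft_force: [-21.2, -17.8, 17.2]
width: 0.0393
```

```bash
python3 - <<'E'
from h import *
st()
snap('scene','s5');snap('top','t5')
b=cv2.imread('pics/s5.png');a=cv2.imread('pics/t5.png')
B=cv2.resize(b[160:270,290:425],None,fx=5,fy=5,interpolation=cv2.INTER_CUBIC)
cv2.imwrite('pics/c9.png',B)
cv2.imwrite('pics/c10.png',cv2.resize(a[145:230,225:395],None,fx=4.7,fy=4.7,interpolation=cv2.INTER_CUBIC))
E
```

```text
t 17.52 tcp [0.6393 0.0707 0.0352] jawdeg 0.28 toolx [-0.011 -0.006 -1.   ] F [-21.2 -17.8  17.2] T [-2.62  2.77  0.03] w 0.0393 q [-0.07  0.56  1.53 -0.01  1.06 -0.07]
```

View pics/c9.png

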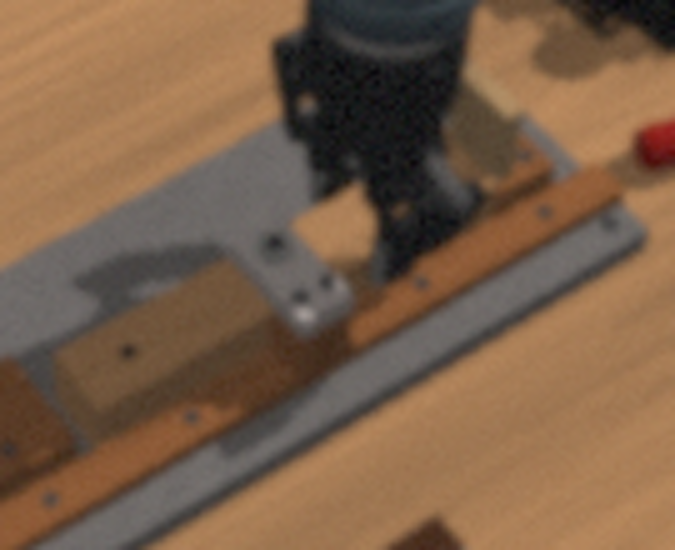

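View pics/c10.png

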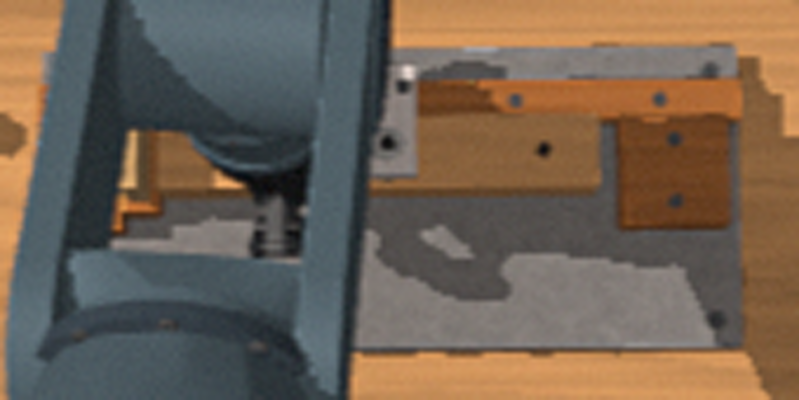

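The rail's far end (600,115) lies along the fence and the gap at the thick stop has opened up. As a flatness check, I add a tiny anticlockwise turn, which would close any gap at the −y end.

Request:
servo_tool(
  motion=[
    [[0,0,0],0.5],
    [[0,0,0],0],
    [[0,0,0],0],
  ],
)

```text
time: 18.0
ee_pos: [0.6393, 0.0708, 0.0352]
eef_rot: [-0.014, 1.581, 0.005]
ft_force: [-19.2, -16.9, 15.9]
width: 0.0391
```

```bash
python3 - <<'E'
from h import *
st()
for n,u,v,z in[('rail near L',165,194,.058),('rail near R',600,191,.058),('rail end bk',600,115,.058)]: print(n,ray('top',u/4.7+225,v/4.7+145,z).round(4))
E
```

```text
t 18.0 tcp [0.6393 0.0708 0.0352] jawdeg 0.72 toolx [-0.011 -0.006 -1.   ] F [-19.2 -16.9  15.9] T [-2.5   2.87 -0.41] w 0.0391 q [-0.07  0.56  1.53 -0.01  1.06 -0.08]
rail near L [0.6141 0.136  0.058 ]
rail near R [ 0.6138 -0.0986  0.058 ]
rail end bk [ 0.6552 -0.0993  0.058 ]
```

Request:
servo_tool(
  motion=[
    [[0,0,0],0.5],
    [[0,0,0],0.0],
    [[0,0,0],0],
  ],
)

```text
time: 18.38
ee_pos: [0.6393, 0.0709, 0.0351]
eef_rot: [-0.02, 1.581, 0.012]
ft_force: [-18.9, -16.3, 16.0]
width: 0.0392
```

```bash
python3 - <<'E'
from h import *
st()
E
```

```text
t 18.38 tcp [0.6393 0.0709 0.0351] jawdeg 1.15 toolx [-0.011 -0.005 -1.   ] F [-18.9 -16.3  16. ] T [-2.47  2.88 -0.98] w 0.0392 q [-0.07  0.56  1.53 -0.01  1.06 -0.09]
```

Request:
servo_tool(
  motion=[
    [[0,0,0],0.5],
    [[0,0,0],0.0],
    [[0,0,0],0],
  ],
)

```text
time: 18.75
ee_pos: [0.6393, 0.071, 0.0351]
eef_rot: [-0.026, 1.581, 0.018]
ft_force: [-19.8, -17.1, 16.3]
width: 0.0394
```

```bash
python3 - <<'E'
from h import *
st()
im=snap('top','t6')
a=cv2.imread('pics/t5.png').astype(int);b=cv2.imread('pics/t6.png').astype(int)
# sub-pixel vertical shift of rail near edge and far hole near -y end, columns 310..350
for c0,c1 in[(312,322),(322,332),(332,342),(342,351)]:
    A=a[176:196,c0:c1].mean((1,2));B=b[176:196,c0:c1].mean((1,2))
    g=np.gradient(A); print(c0, round(-(g*(B-A)).sum()/(g*g).sum(),3))
E
```

```text
t 18.75 tcp [0.6393 0.071  0.0351] jawdeg 1.61 toolx [-0.011 -0.005 -1.   ] F [-19.8 -17.1  16.3] T [-2.44  2.84 -1.16] w 0.0394 q [-0.07  0.56  1.53 -0.01  1.06 -0.1 ]
312 0.001
322 -0.077
332 -0.003
342 -0.011
```

The −y end of the rail did not move (under 0.1 px) while the jaws turned 1.3°, so the rail was already flat on the fence. Pressure is now centred on the rail, and I hand in while holding it.

```bash
python3 - <<'E'
from h import *
st(); print(finish_job())
E
```

```text
t 18.8 tcp [0.6393 0.0711 0.0351] jawdeg 1.62 toolx [-0.011 -0.005 -1.   ] F [-19.1 -15.2  16. ] T [-2.41  2.86 -1.16] w 0.0393 q [-0.07  0.56  1.53 -0.01  1.06 -0.1 ]
the job is handed in; nothing more can be done
None
```

I did the job in the order you asked and handed it in at 18.8 s, with the gripper still holding the rail; no verdict was reported.

- **Dial:** I turned it anticlockwise until it met the stop (0.87 N m back at the wrist). The picture afterwards shows its pointer on the off tick.
- **Packer:** I used the plain wooden one, not the orange or purple copy. It went into the gap at the thin stop, pressed onto the base and pushed back until the fence resisted with about 9 N. I then let go. A picture after release showed it upright in the gap with its foot at the fence.
- **Rail:** I gripped it and pushed it to the fence, then along to the packer, where it stopped solidly. At hand-in it was pressing about 19 N on the fence and 15 N on the packer.
- **Flatness check:** I turned the jaws about 1.3°. The rail's far end did not move in the picture (under 0.1 pixel), so the jaws slipped on a rail already flat on the fence. They were left at that slight angle, about 1.3° off square to the rail.

No check failed, but two limits remain. The two cameras disagreed by a few millimetres on where the gap was. The last close look at the packer was partly hidden by the gripper, so its contact with stop and fence after the rail push rests on the forces. I did not touch the other things on the bench.

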